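Break the lid stay and shut the wide parts case

TASK

Two parts cases stand open on the repair bench, each lid propped by a folding steel stay that is locked straight. Press down on the knee of the stay in the wide case, the one with the power supply in it, so that the stay unlocks, then lower that lid without slamming it until it is fully shut. Leave the narrow case open.

Things in the scene. Friction and masses are not known exactly. Their poses are not given: they have to be found in the camera images.
- wide_case: The wide parts case: fixed grey plastic open box, 200 mm deep (its x), 240 mm wide (its y), 115 mm high, walls 5 mm, a white-topped power supply inside. Origin: centre of its underside; x runs from its front wall to the hinged back wall, z up. Its folding stay, 40 mm inside the +y edge, runs from the front wall up to the inner face of the lid.
- wide_hinge (a point): Middle of the wide lid's hinge line, on top of the back wall (case x = +100 mm, z = 115 mm). The line runs along the case's y. The lid is a plate 200 mm long from the hinge to its free edge, 240 mm wide and 8 mm thick; this line lies in the lid's inner face, so shut its top is 123 mm above the bench. It is propped 85 degrees up.
- wide_press (a point): Centre of the top of the flat steel press pad (30 mm along the stay, 28 mm across) just in front of the knee of the wide case's stay. It slopes about 30 degrees while locked, falling towards the front wall. Pressing it straight down by 30 mm (some 10 N) breaks the stay; as the stay folds it draws the lid some 10 to 20 degrees down with it.
- wide_knee (a joint): Bend of the wide case's stay at its knee, rad: 0 locked (a hair past straight, on its stop), grows as the knee is pushed down, about 1.0 after a 30 mm press.
- wide_lid (a joint): Wide case's lid hinge, rad: 0 propped open (85 degrees up), grows as the lid is lowered, 1.48 shut flat on the rim. It cannot be lowered while the stay is locked. The hinge is stiff: with the stay broken, the lid stays where it is left and needs a light push (a few N at the free edge) all the way down.
- narrow_lid (a joint): Lid hinge, rad, of the narrow case (same build, 150 mm wide, two reels inside): 0 propped open, grows as lowered. To be left alone.

How it is judged (in metres and radians):
On the way:
1. the wide case's stay is broken at its knee (bent more than 0.3 rad) while its lid is still well up (value of joint wide_knee above 0.3 rad and value of joint wide_lid below 1.2 rad), for 0.1 s.
At the end, for the whole second after the job is handed in: The wide case's lid is shut (joint above 1.40 of 1.48 rad, the free edge within about 16 mm of the rim) and at rest, and the narrow case's lid is still propped open (joint below 0.1 rad) (value of joint wide_lid above 1.4 rad and value of joint narrow_lid below 0.1 rad and velocity of joint wide_lid below 0.1 rad/s); the robot touches nothing.
It fails at once if the wide case's lid is slammed (closes faster than 3 rad/s) (velocity of joint wide_lid above 3 rad/s).
It fails at once if the narrow case's lid is lowered (value of joint narrow_lid above 0.15 rad).
It also fails if it takes over 40 s, if anything falls off the work surface, if the arm or the gripper's body presses on something with over 40 N, if the wrist force passes 120 N, or if a joint passes its speed limit or range.

ROBOT

A 7-joint arm with a two-finger parallel gripper is mounted at the origin on the work surface. World frame = base frame: x ahead of the robot, y to its left, z up, the work surface at z = 0. Lengths are in m, angles in degrees, forces in N, time in s.
With the tool pointing down it reaches from about 0.425 to 0.875 m from the base axis. Payload 4.7 kg.
Tool frame: the origin (TCP) lies at the very end of the fingers, on their centre line; the grasp point (between the pads) lies 19 mm behind it; z points along the fingers, y is the direction in which the jaws open and shut (so a half turn about z gives the same grasp; the last joint's range is limited). The gripper opens to 87 mm and grips with 3 to 60 N. Pads are 19 mm wide; open, the fingers measure 117 mm over their backs; the gripper's body (75 mm by 190 mm) begins 51 mm behind the grasp point.
Start: joints at [-73.791, 18.392, -4.016, 83.108, 1.295, 78.541, -3.26], TCP at [0.173, 0.627, 0.223] pointing down, gripper open.
Joint ranges: [-163.93, 163.93], [-17.29, 119.83], [-79.2, 71.16], [3.27, 140.29], [-89.18, 269.18], [5.43, 117.66], [-154.24, 154.24]. Speed limits (degrees/s): [147.25, 147.25, 180, 180, 180, 180, 180].

INTERFACE

Orientations are given as [roll, pitch, yaw] about the fixed x, y, z axes, in that order (R = Rz(yaw) Ry(pitch) Rx(roll)).
In Python, from cell import sensors, imaging, ticket gives the robot as it stands.
- The arm moves only by the tool carry_out, never from a script. Its argument "plan" is a list of rows, each an object of numbers: "fingers": the closure, from -1 (fully open) to 1 (shut); "dx", "dy", "dz": the shift along the tool's x, y, z normalised to -1 to 1, where 1 is 0.03 m; "rx", "ry", "rz": the turn, a rotation vector about the tool's x, y, z normalised to -1 to 1, where 1 is 10 degrees. A call has 1 to 12 rows; each row shifts and turns the commanded pose from where the row before left it, along the tool's axes as they then stand; what a row does not reach is not made up. A row lasts 1/8 s, in which the tool goes at most 62.5 mm and 10.7 degrees, less where a joint would pass 70% of its speed; a pose out of reach is approached as far as the arm can. A call with a number of a shift or a turn outside -1 to 1 is refused whole. A call with a gripper value outside its range is refused whole. The fingers move at their own pace and stop on an object; "force" is the grip in N (left out, the last holds). Time passes only in rows, so rows that do not move let the fingers close. It gives the time, the measured TCP pose, the force and the opening at its end, in the units of the state.
- sensors.get_obs(): the state, without advancing time (a new reading comes with each control period).
- imaging.read_camera(name): name is "side" or "top" or "wrist"; returns a dict with "color" (400x640x3 uint8, red, green, blue), "mtx" (3x3 intrinsics, pixels), "dist_coeffs" ([k1, k2, p1, p2, k3] as OpenCV has them; the pictures are not rectified), "extrinsics" (4x4, takes a point from world to camera coordinates); the wrist camera has in their place "tool_from_camera" (4x4, takes a point from camera to tool coordinates, whose origin is the TCP and whose axes are the flange's). Camera axes: x right, y down, z forward; pixel columns grow to the right and rows downward; lengths in m; the calibration is good to about 2 mm. A picture is of the moment at which its call begins: read the wrist's pose just before it. There is no depth.
- ticket.sign_off(): hands the job in, once; it reports no verdict.
The state is a dict: "time_s": time; "qpos": joint angles; "joint_velocities": joint speeds; "effort": joint torques, N m; "tool_pos": TCP position; "tool_rot": TCP orientation; "force": force on the tool from outside, world axes, zero at the start; "wrist_torque": the same for the moment, N m; "grip_width": finger opening in m.
Only numpy, scipy, OpenCV 4.12 (cv2) and the standard library are available. Lean on these libraries where they do the work, as an engineer would, in place of code of your own. Each camera call takes 0.05 s, during which the arm holds its last target.

## Working session

There is one attempt and no reset: what is moved stays moved. The work goes in short steps, Python scripts to look and compute and a tool call to move; the robot and the scene stay as the last step left them, time stands still between calls to the robot, and variables do not carry over. Pictures are saved under pics/ and viewed, and the job is handed in when it is done.

Besides the shell and the picture viewer there is one more tool, called after ">>>" by a JSON object that holds its "method" and its "body". carry_out: Moves the arm, as the interface text tells. Scaled input: -1 to 1 covers 0.03 m each way for a shift and 10 degrees each way for a turn. Its arguments: {"type":"object","properties":{"plan":{"type":"array"},"force":{"type":"number"}},"required":["plan"]}

```bash
mkdir -p pics; ls; python3 - <<'E'
from cell import sensors, imaging
import cv2,numpy as np
print(sensors.get_obs())
for n in ["side","top","wrist"]:
    d=imaging.read_camera(n); cv2.imwrite(f"pics/{n}0.png",d["color"][:,:,::-1])
    np.savez(f"{n}0.npz",**{k:np.array(v) for k,v in d.items()})
    print(n,{k:np.round(np.array(v),4).tolist() for k,v in d.items() if k!="color"})
E
```

```text
pics
{'time_s': 0.0, 'qpos': array([-73.79050572,  18.43894892,  -4.01588371,  83.17445658,
         1.29649654,  78.54184598,  -3.25991533]), 'joint_velocities': array([ 0.0564495 , -0.01912474,  0.06755842,  0.0105023 , -0.02118086,
        0.00813215,  0.0573541 ]), 'effort': array([-3.12460297e-04, -4.91297972e+01, -4.04061517e-01, -3.12534606e+01,
       -6.38783653e-02,  4.35095094e-02,  1.62607830e-04]), 'tool_pos': array([0.17253622, 0.62610476, 0.22146674]), 'tool_rot': array([-1.79890078e+02,  7.15397079e-03,  1.64600970e+02]), 'force': array([-0.24396061, -0.05431673, -0.16920083]), 'wrist_torque': array([ 0.03031763,  0.00142142, -0.00430082]), 'grip_width': 0.08725740193706832}
side {'mtx': [[438.0115, 0.0, 323.2921], [0.0, 438.0115, 196.6024], [0.0, 0.0, 1.0]], 'dist_coeffs': [-0.0918, 0.0, 0.0, 0.0, 0.0], 'extrinsics': [[-0.999, 0.0436, 0.0098, 0.5814], [0.0281, 0.7837, -0.6205, 0.0411], [-0.0347, -0.6196, -0.7842, 1.0457], [0.0, 0.0, 0.0, 1.0]]}
top {'mtx': [[432.0327, 0.0, 307.9989], [0.0, 432.0327, 206.3532], [0.0, 0.0, 1.0]], 'dist_coeffs': [-0.0032, 0.0, 0.0, 0.0, 0.0], 'extrinsics': [[-0.1378, -0.9905, -0.0029, 0.0977], [-0.9622, 0.1346, -0.237, 0.6073], [0.2351, -0.0299, -0.9715, 0.8074], [0.0, 0.0, 0.0, 1.0]]}
wrist {'mtx': [[288.9859, 0.0, 319.1658], [0.0, 288.9859, 194.81], [0.0, 0.0, 1.0]], 'dist_coeffs': [-0.0218, 0.0, 0.0, 0.0, 0.0], 'tool_from_camera': [[-0.0008, -0.9572, -0.2893, 0.0799], [1.0, -0.0005, -0.0011, -0.0009], [0.0009, -0.2893, 0.9572, -0.1618], [0.0, 0.0, 0.0, 1.0]]}
```

View pics/side0.png

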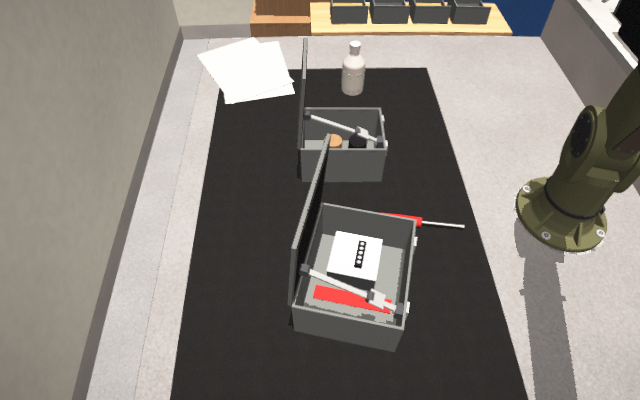

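View pics/top0.png

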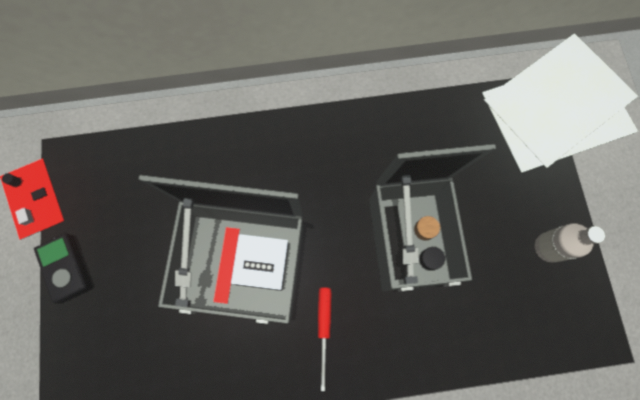

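View pics/wrist0.png

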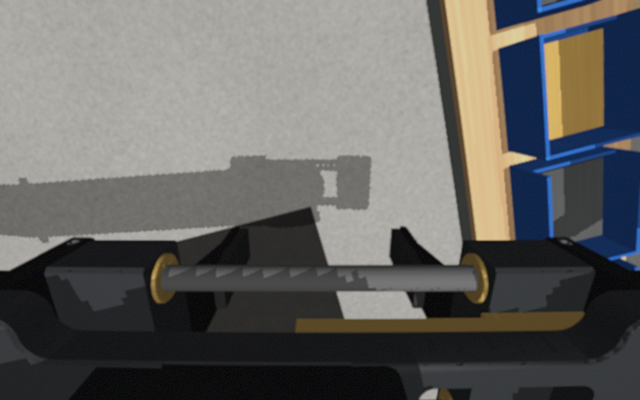

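The wide case is near (355,275) in the side view and (230,250) in the top view. The pads are at about (380,298) and (183,278). I'll zoom in for exact pixels.

```bash
python3 - <<'E'
import cv2
for n,(x,y,w,h) in {"side":(270,120,160,240),"top":(130,160,190,180)}.items():
    im=cv2.imread(f"pics/{n}0.png")[y:y+h,x:x+w]
    s=600//max(h,1) if n=="side" else 3
    s=2.5 if n=="side" else 3.3
    im=cv2.resize(im,None,fx=s,fy=s,interpolation=cv2.INTER_CUBIC)
    import numpy as np
    for k in range(0,w,20):
        cv2.putText(im,str(x+k),(int(k*s),8),0,.3,(0,255,255)); cv2.line(im,(int(k*s),10),(int(k*s),16),(0,255,255))
    for k in range(0,h,20):
        cv2.putText(im,str(y+k),(0,int(k*s)+4),0,.3,(0,255,255))
    cv2.imwrite(f"pics/{n}0z.png",im)
E
```

```text
(no output)
```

View pics/side0z.png

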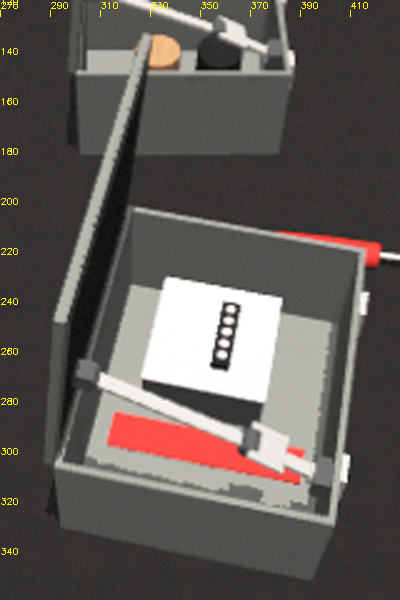

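View pics/top0z.png

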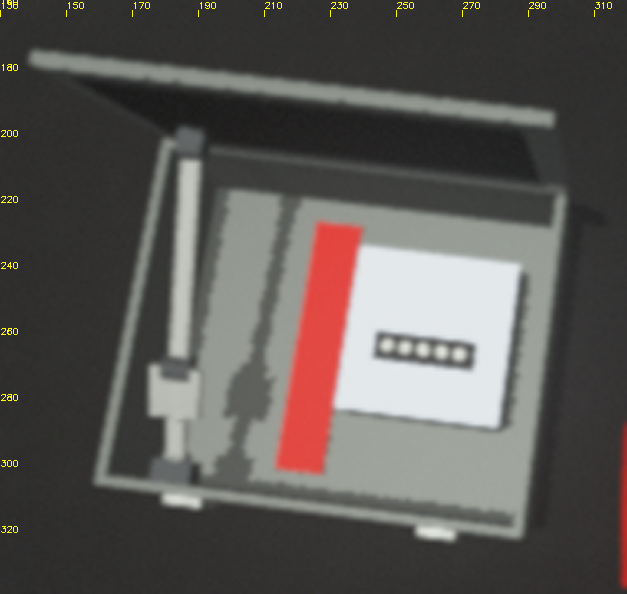

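```bash
cat > h.py <<'E'
import numpy as np,cv2
class C:
    def __init__(s,n):
        d=np.load(n+"0.npz"); s.K=d["mtx"];s.D=d["dist_coeffs"].astype(float);s.E=d["extrinsics"]
    def ray(s,p):
        u=cv2.undistortPoints(np.array([[p]],float),s.K,s.D)[0,0]
        R=s.E[:3,:3];o=-R.T@s.E[:3,3]; v=R.T@np.array([u[0],u[1],1]); return o,v/np.linalg.norm(v)
    def plane(s,p,z): o,v=s.ray(p); return o+v*(z-o[2])/v[2]
    def proj(s,P):
        R=s.E[:3,:3]; return cv2.projectPoints(np.array(P,float).reshape(-1,1,3),cv2.Rodrigues(R)[0],s.E[:3,3],s.K,s.D)[0][:,0]
def tri(a,p,b,q):
    o1,v1=a.ray(p);o2,v2=b.ray(q)
    A=np.stack([v1,-v2],1);t=np.linalg.lstsq(A,o2-o1,rcond=None)[0]
    x=o1+v1*t[0];y=o2+v2*t[1]; return (x+y)/2,np.linalg.norm(x-y)
E
python3 - <<'E'
from h import *
np.set_printoptions(precision=4,suppress=True)
T=C("top");S=C("side")
z=.115
FL,FR,BR,BL=[T.plane(p,z) for p in [(158.2,306.4),(288.2,323.3),(301.5,217.6),(179.4,202.4)]]
print("top",FL,FR,BR,BL); n=np.linalg.norm
print(n(FL-FR),n(BR-BL),n(FL-BL),n(FR-BR))
sFL,sFR,sBL=[S.plane(p,z) for p in [(402.8,329.6),(416.4,220),(292.8,304.8)]]
print("side",sFL,sFR,sBL,n(sFL-sFR),n(sFL-sBL))
print("pad",tri(T,(182.7,278.5),S,(377.2,298.8)))
print("lid top corner near y+",tri(T,(130+35/3.3,160+50/3.3),S,(270+55/2.5,120+320/2.5)))
print("lid top corner y-",tri(T,(130+553/3.3,160+113/3.3),S,(270+143/2.5,120+35/2.5)))
E
```

```text
top [0.4555 0.3128 0.115 ] [0.3929 0.0799 0.115 ] [0.5844 0.0296 0.115 ] [0.6473 0.2607 0.115 ]
0.241100593644758 0.23953617401787924 0.19871456958142542 0.1980390657501712
side [0.4598 0.3142 0.115 ] [0.3968 0.0853 0.115 ] [0.6486 0.2602 0.115 ] 0.23742688641620455 0.19629967423489686
pad (array([0.499 , 0.2608, 0.1278]), np.float64(0.0010424776811601435))
lid top corner near y+ (array([0.6406, 0.2626, 0.3097]), np.float64(0.00038219969142619517))
lid top corner y- (array([0.579 , 0.0326, 0.3092]), np.float64(0.001387855576584225))
```

Checks agree: the rim is 240×198 mm, the case yaw is −15° and its centre is about (0.520, 0.171). The pad top is at (0.499, 0.261, 0.128), which is case (−44, 81) mm, and the stay should be at y = 80. The tool yaw is already aligned with the case (tool x = case −x, tool y = case +y). I'll move towards the pad with the fingers shut.

>>> {"method": "carry_out", "body": {"plan": [{"fingers":1,"dx":-0.95,"dy":-0.65},{"fingers":1,"dx":-0.95,"dy":-0.65},{"fingers":1,"dx":-0.95,"dy":-0.65},{"fingers":1,"dx":-0.95,"dy":-0.65},{"fingers":1,"dx":-0.95,"dy":-0.65},{"fingers":1,"dx":-0.95,"dy":-0.65},{"fingers":1,"dx":-0.95,"dy":-0.65},{"fingers":1,"dx":-0.95,"dy":-0.65},{"fingers":1,"dx":-0.95,"dy":-0.65},{"fingers":1,"dx":-0.95,"dy":-0.65},{"fingers":1,"dx":-0.95,"dy":-0.65},{"fingers":1,"dx":0,"dy":0}]}}

```text
validation failed for argument at $.pl...
```

```bash
cat > st.py <<'E'
from cell import sensors
import numpy as np
np.set_printoptions(precision=4,suppress=True)
o=sensors.get_obs()
from scipy.spatial.transform import Rotation as Ro
R=Ro.from_euler("xyz",o["tool_rot"],degrees=True).as_matrix()
c=np.deg2rad(-15);A=np.array([[np.cos(c),np.sin(c),0],[-np.sin(c),np.cos(c),0],[0,0,1]])
p=A@(o["tool_pos"]-np.array([.520,.171,0]))
print("t",o["time_s"],"pos",o["tool_pos"],"rot",o["tool_rot"],"case",p,"F",o["force"],"w",o["grip_width"])
E
python3 - <<'E'
import st
w=st.R.T@(np:=st.np).array([0,0,0]) if 0 else None
print("to pad tool mm",1000*st.R.T@(st.np.array([.498,.261,.128])-st.o["tool_pos"]))
E
```

```text
t 0.15 pos [0.1726 0.6262 0.2217] rot [-179.9156    0.0044  164.6003] case [-0.4534  0.3498  0.2217] F [-0.1445 -0.7443 -0.0517] w 0.08686550644050517
to pad tool mm [-410.7355 -265.5632   94.1392]
```

The call was refused during validation. I'll try a single minimal row with every field written out.

>>> {"method": "carry_out", "body": {"plan": [{"fingers":1.0,"dx":-0.95,"dy":-0.65,"dz":0.0,"rx":0.0,"ry":0.0,"rz":0.0}]}}

```text
time_s: 0.28
tool_pos: [0.1919, 0.6014, 0.2216]
tool_rot: [-180.0, -0.1, 164.9]
force: [-0.7, -0.4, 0.3]
grip_width: 0.0824
```

>>> {"method": "carry_out", "body": {"plan": [{"fingers":1.0,"dx":-0.95,"dy":-0.65,"dz":0.0,"rx":0.0,"ry":0.0,"rz":0.0},{"fingers":1.0,"dx":-0.95,"dy":-0.65,"dz":0.0,"rx":0.0,"ry":0.0,"rz":0.0},{"fingers":1.0,"dx":-0.95,"dy":-0.65,"dz":0.0,"rx":0.0,"ry":0.0,"rz":0.0},{"fingers":1.0,"dx":-0.95,"dy":-0.65,"dz":0.0,"rx":0.0,"ry":0.0,"rz":0.0},{"fingers":1.0,"dx":-0.95,"dy":-0.65,"dz":0.0,"rx":0.0,"ry":0.0,"rz":0.0},{"fingers":1.0,"dx":-0.95,"dy":-0.65,"dz":0.0,"rx":0.0,"ry":0.0,"rz":0.0},{"fingers":1.0,"dx":-0.95,"dy":-0.65,"dz":0.0,"rx":0.0,"ry":0.0,"rz":0.0},{"fingers":1.0,"dx":-0.95,"dy":-0.65,"dz":0.0,"rx":0.0,"ry":0.0,"rz":0.0},{"fingers":1.0,"dx":-0.95,"dy":-0.65,"dz":0.0,"rx":0.0,"ry":0.0,"rz":0.0},{"fingers":1.0,"dx":-0.95,"dy":-0.65,"dz":0.0,"rx":0.0,"ry":0.0,"rz":0.0},{"fingers":1.0,"dx":-0.95,"dy":-0.65,"dz":0.0,"rx":0.0,"ry":0.0,"rz":0.0},{"fingers":1.0,"dx":0.0,"dy":0.0,"dz":0.0,"rx":0.0,"ry":0.0,"rz":0.0}]}}

```text
time_s: 1.78
tool_pos: [0.4423, 0.3071, 0.2224]
tool_rot: [-179.9, 0.1, 164.3]
force: [0.8, 0.6, -0.8]
grip_width: 0.0007
```

```bash
python3 - <<'E'
import st
print("to pad tool mm",1000*st.R.T@(st.np.array([.498,.261,.128])-st.o["tool_pos"]))
E
```

```text
t 1.775 pos [0.4423 0.3071 0.2224] rot [-179.9444    0.0514  164.2677] case [-0.1103  0.1114  0.2224] F [ 0.7756  0.6293 -0.8109] w 0.0007453405817896596
to pad tool mm [-66.0672 -29.1976  94.5122]
```

>>> {"method": "carry_out", "body": {"plan": [{"fingers":1.0,"dx":-0.7,"dy":-0.32,"dz":0.5,"rx":0.0,"ry":0.0,"rz":0.0},{"fingers":1.0,"dx":-0.7,"dy":-0.32,"dz":0.5,"rx":0.0,"ry":0.0,"rz":0.0},{"fingers":1.0,"dx":-0.7,"dy":-0.32,"dz":0.5,"rx":0.0,"ry":0.0,"rz":0.0},{"fingers":1.0,"dx":0.0,"dy":0.0,"dz":0.6,"rx":0.0,"ry":0.0,"rz":0.0},{"fingers":1.0,"dx":0.0,"dy":0.0,"dz":0.4,"rx":0.0,"ry":0.0,"rz":0.0},{"fingers":1.0,"dx":0.0,"dy":0.0,"dz":0.0,"rx":0.0,"ry":0.0,"rz":0.0}]}}

```text
time_s: 2.52
tool_pos: [0.4915, 0.2668, 0.1463]
tool_rot: [-179.9, -0.1, 164.7]
force: [-0.1, 0.7, -0.6]
grip_width: 0.0008
```

```bash
python3 - <<'E'
import st,cv2
from cell import imaging
print("to pad tool mm",1000*st.R.T@(st.np.array([.498,.261,.128])-st.o["tool_pos"]))
ims=[]
for n,(x,y,w,h) in {"side":(270,120,160,240),"top":(130,160,190,180)}.items():
    im=imaging.read_camera(n)["color"][y:y+h,x:x+w,::-1]
    ims.append(cv2.resize(im,(400,600) if n=="side" else (400,379),interpolation=cv2.INTER_CUBIC))
ims[1]=cv2.copyMakeBorder(ims[1],0,221,0,0,0)
cv2.imwrite("pics/a1.png",st.np.hstack(ims))
E
```

```text
t 2.525 pos [0.4915 0.2668 0.1463] rot [-179.9241   -0.1218  164.7275] case [-0.0523  0.0851  0.1463] F [-0.0603  0.7121 -0.6125] w 0.0008445072393606452
to pad tool mm [-7.8141 -3.8338 18.3   ]
```

View pics/a1.png

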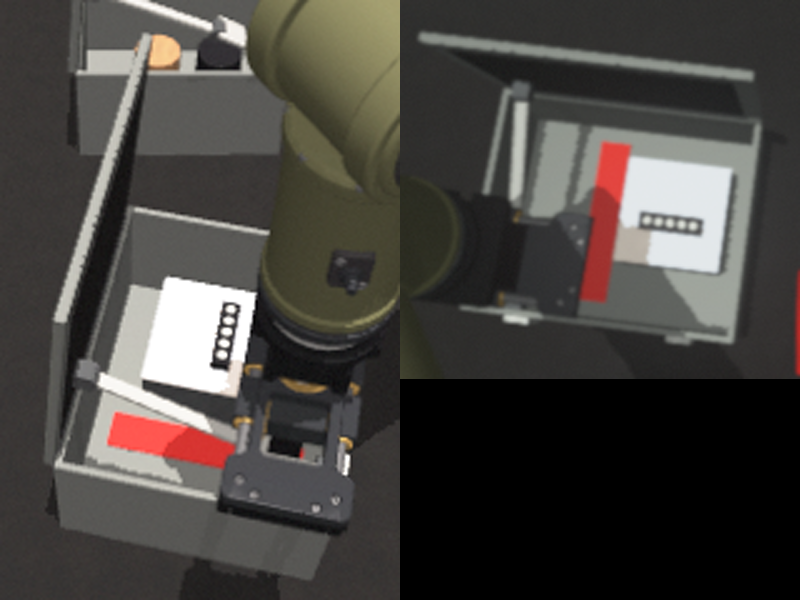

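The gripper is above the pad (side view approx. (385,300)) and clear of the lid and rim. I'll correct it slightly and press down slowly.

>>> {"method": "carry_out", "body": {"plan": [{"fingers":1.0,"dx":-0.2,"dy":-0.13,"dz":0.2,"rx":0.0,"ry":0.0,"rz":0.0},{"fingers":1.0,"dx":0.0,"dy":0.0,"dz":0.3,"rx":0.0,"ry":0.0,"rz":0.0},{"fingers":1.0,"dx":0.0,"dy":0.0,"dz":0.2,"rx":0.0,"ry":0.0,"rz":0.0},{"fingers":1.0,"dx":0.0,"dy":0.0,"dz":0.2,"rx":0.0,"ry":0.0,"rz":0.0},{"fingers":1.0,"dx":0.0,"dy":0.0,"dz":0.2,"rx":0.0,"ry":0.0,"rz":0.0},{"fingers":1.0,"dx":0.0,"dy":0.0,"dz":0.2,"rx":0.0,"ry":0.0,"rz":0.0}]}}

```text
time_s: 3.38
tool_pos: [0.5009, 0.26, 0.1099]
tool_rot: [179.9, 0.3, 164.6]
force: [4.2, -2.0, 8.7]
grip_width: 0.0004
```

```bash
python3 st.py
```

```text
t 3.375 pos [0.5009 0.26   0.1099] rot [179.8665   0.2994 164.5537] case [-0.0415  0.0811  0.1099] F [ 4.1736 -2.0071  8.6917] w 0.0004488813698611038
```

>>> {"method": "carry_out", "body": {"plan": [{"fingers":1.0,"dx":0.0,"dy":0.0,"dz":0.2,"rx":0.0,"ry":0.0,"rz":0.0},{"fingers":1.0,"dx":0.0,"dy":0.0,"dz":0.2,"rx":0.0,"ry":0.0,"rz":0.0},{"fingers":1.0,"dx":0.0,"dy":0.0,"dz":0.2,"rx":0.0,"ry":0.0,"rz":0.0},{"fingers":1.0,"dx":0.0,"dy":0.0,"dz":0.2,"rx":0.0,"ry":0.0,"rz":0.0},{"fingers":1.0,"dx":0.0,"dy":0.0,"dz":0.0,"rx":0.0,"ry":0.0,"rz":0.0}]}}

```text
time_s: 4.0
tool_pos: [0.4996, 0.2607, 0.0903]
tool_rot: [179.9, 0.1, 164.6]
force: [-9.8, -6.9, 33.9]
grip_width: 0.0004
```

```bash
cat > look.py <<'E'
import sys,cv2,numpy as np
from cell import imaging
ims=[]
for n in ("side","top"):
    x,y,w,h=(230,100,220,260) if n=="side" else (90,110,260,240)
    c=imaging.read_camera(n)["color"][:,:,::-1]
    cv2.imwrite(f"pics/{sys.argv[1]}_{n}.png",c)
    im=c[y:y+h,x:x+w]
    im=cv2.resize(im,None,fx=390/w,fy=390/w,interpolation=cv2.INTER_CUBIC)
    ims.append(cv2.copyMakeBorder(im,0,max(0,480-im.shape[0]),0,0,0)[:480])
cv2.imwrite(f"pics/{sys.argv[1]}.png",np.hstack(ims))
E
python3 st.py; python3 look.py b1
```

```text
t 4.0 pos [0.4996 0.2607 0.0903] rot [179.8627   0.1272 164.6309] case [-0.0429  0.0813  0.0903] F [-9.7538 -6.9495 33.8959] w 0.00038937146161280295
```

View pics/b1.png

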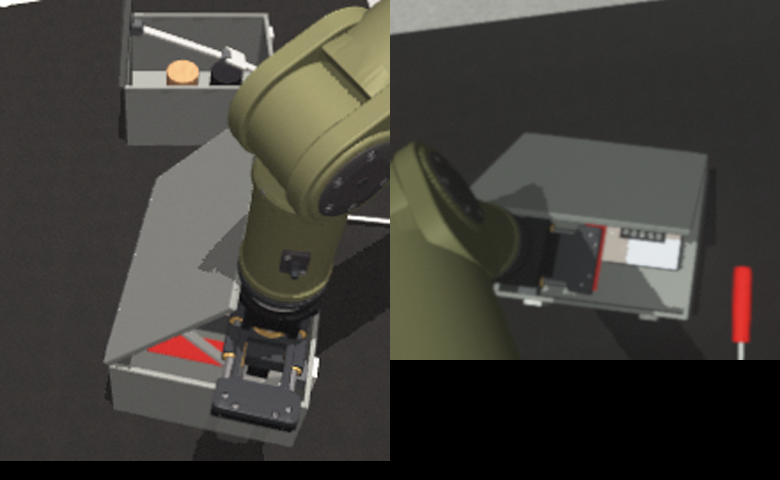

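The stay has broken and the lid has come well down, to about 40° up, with its edge close to the hand. I'll back off forward and up.

>>> {"method": "carry_out", "body": {"plan": [{"fingers":1.0,"dx":0.3,"dy":0.0,"dz":-0.3,"rx":0.0,"ry":0.0,"rz":0.0},{"fingers":1.0,"dx":0.4,"dy":0.0,"dz":-0.4,"rx":0.0,"ry":0.0,"rz":0.0}]}}

```text
time_s: 4.35
tool_pos: [0.4764, 0.2658, 0.105]
tool_rot: [-179.9, -0.1, 164.6]
force: [-0.4, -0.1, -0.2]
grip_width: 0.0006
```

```bash
python3 st.py; python3 look.py b2
```

```text
t 4.35 pos [0.4764 0.2658 0.105 ] rot [-179.9216   -0.0967  164.588 ] case [-0.0666  0.0803  0.105 ] F [-0.3952 -0.0765 -0.243 ] w 0.0006201947761768739
```

View pics/b2.png

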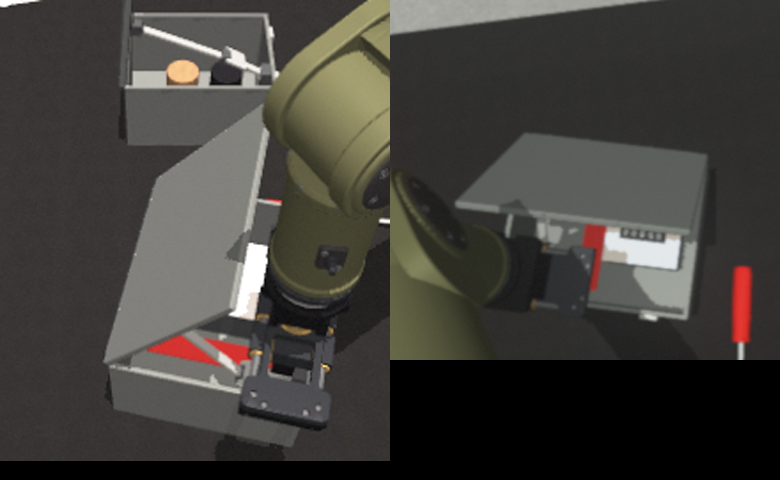

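```bash
python3 - <<'E'
from h import *
T=C("top");S=C("side")
P,e=tri(T,(134.7,246.7),S,(230+237/1.773,100+315/1.773)); print(P,e)
c=np.deg2rad(-15);A=np.array([[np.cos(c),np.sin(c)],[-np.sin(c),np.cos(c)]])
q=A@(P[:2]-[.52,.171]); print(q, np.degrees(np.arctan2(P[2]-.115,.1-q[0])), np.hypot(P[2]-.115,.1-q[0]))
E
```

```text
[0.53979043 0.29186348 0.26988774] 0.002539046392091615
[-0.01216568  0.1218673 ] 54.088918564439076 0.1912363776275677
```

The lid is now about 53° up and stays there. The knee is bent and nothing touches. I'll retreat upward, away from the lid.

>>> {"method": "carry_out", "body": {"plan": [{"fingers":1.0,"dx":0.2,"dy":0.0,"dz":-1.0,"rx":0.0,"ry":0.0,"rz":0.0},{"fingers":1.0,"dx":0.7,"dy":0.0,"dz":-1.0,"rx":0.0,"ry":0.0,"rz":0.0},{"fingers":1.0,"dx":0.7,"dy":-0.5,"dz":-1.0,"rx":0.0,"ry":0.0,"rz":0.0},{"fingers":1.0,"dx":0.0,"dy":-0.5,"dz":-1.0,"rx":0.0,"ry":0.0,"rz":0.0},{"fingers":1.0,"dx":0.0,"dy":-0.5,"dz":-1.0,"rx":0.0,"ry":0.0,"rz":0.0},{"fingers":1.0,"dx":0.0,"dy":0.0,"dz":-1.0,"rx":0.0,"ry":0.0,"rz":0.0},{"fingers":1.0,"dx":0.0,"dy":0.0,"dz":-1.0,"rx":0.0,"ry":0.0,"rz":0.0},{"fingers":1.0,"dx":0.0,"dy":0.0,"dz":0.0,"rx":0.0,"ry":0.0,"rz":0.0}]}}

```text
time_s: 5.45
tool_pos: [0.4204, 0.236, 0.3172]
tool_rot: [179.8, 0.1, 164.6]
force: [1.0, -0.7, -0.9]
grip_width: 0.0005
```

```bash
python3 st.py; python3 look.py b3
```

```text
t 5.45 pos [0.4204 0.236  0.3172] rot [179.8367   0.121  164.6176] case [-0.113   0.037   0.3172] F [ 0.9641 -0.7117 -0.9304] w 0.0005080916991613526
```

View pics/b3.png

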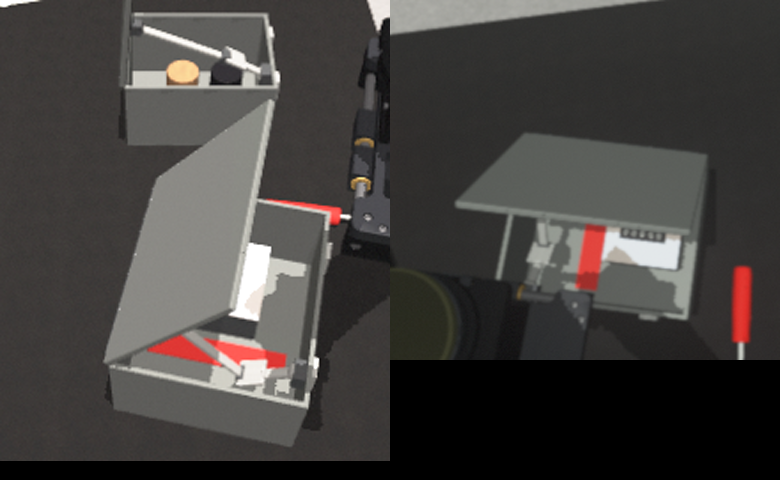

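Stay folded (side zoom (250,370)), lid still at about 53°, and the view is clear. I'll cross above the lid edge to its outer face.

>>> {"method": "carry_out", "body": {"plan": [{"fingers":1.0,"dx":-0.5,"dy":0.0,"dz":-0.3,"rx":0.0,"ry":0.0,"rz":0.0},{"fingers":1.0,"dx":-1.0,"dy":0.0,"dz":0.0,"rx":0.0,"ry":0.0,"rz":0.0},{"fingers":1.0,"dx":-1.0,"dy":0.0,"dz":0.0,"rx":0.0,"ry":0.0,"rz":0.0},{"fingers":1.0,"dx":-1.0,"dy":0.0,"dz":0.0,"rx":0.0,"ry":0.0,"rz":0.0},{"fingers":1.0,"dx":-1.0,"dy":0.0,"dz":0.0,"rx":0.0,"ry":0.0,"rz":0.0},{"fingers":1.0,"dx":-0.4,"dy":0.0,"dz":0.4,"rx":0.0,"ry":0.0,"rz":0.0},{"fingers":1.0,"dx":0.0,"dy":0.0,"dz":0.4,"rx":0.0,"ry":0.0,"rz":0.0},{"fingers":1.0,"dx":0.0,"dy":0.0,"dz":0.4,"rx":0.0,"ry":0.0,"rz":0.0},{"fingers":1.0,"dx":0.0,"dy":0.0,"dz":0.0,"rx":0.0,"ry":0.0,"rz":0.0}]}}

```text
time_s: 6.68
tool_pos: [0.5597, 0.1968, 0.2871]
tool_rot: [-179.9, -0.1, 164.7]
force: [0.1, 0.5, 0.1]
grip_width: 0.0003
```

```bash
python3 st.py; python3 look.py b4
```

```text
t 6.675 pos [0.5597 0.1968 0.2871] rot [-179.937    -0.1374  164.6789] case [0.0317 0.0352 0.2871] F [0.1353 0.5407 0.0862] w 0.00031743850924609925
```

View pics/b4.png

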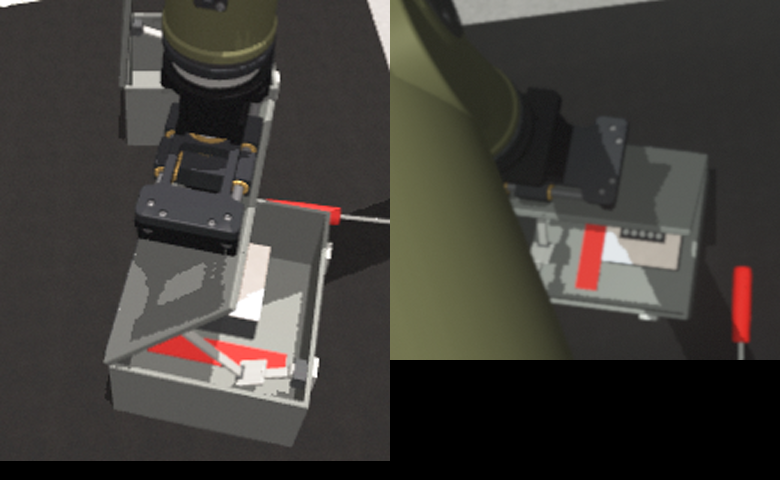

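I'm behind the free edge with nothing touching. I'll follow the lid's arc down (contact radius about 165 mm, roughly 0.7 rad/s).

>>> {"method": "carry_out", "body": {"plan": [{"fingers":1.0,"dx":0.25,"dy":0.0,"dz":0.55,"rx":0.0,"ry":0.0,"rz":0.0},{"fingers":1.0,"dx":0.25,"dy":0.0,"dz":0.55,"rx":0.0,"ry":0.0,"rz":0.0},{"fingers":1.0,"dx":0.45,"dy":0.0,"dz":0.4,"rx":0.0,"ry":0.0,"rz":0.0},{"fingers":1.0,"dx":0.45,"dy":0.0,"dz":0.4,"rx":0.0,"ry":0.0,"rz":0.0},{"fingers":1.0,"dx":0.3,"dy":0.0,"dz":0.4,"rx":0.0,"ry":0.0,"rz":0.0}]}}

```text
time_s: 7.4
tool_pos: [0.5122, 0.2102, 0.2205]
tool_rot: [179.9, 0.1, 164.6]
force: [0.7, -0.2, 1.4]
grip_width: 0.0004
```

```bash
python3 st.py; python3 look.py b5
```

```text
t 7.4 pos [0.5122 0.2102 0.2205] rot [179.8947   0.0953 164.6182] case [-0.0177  0.0359  0.2205] F [ 0.6571 -0.2445  1.3672] w 0.00040330741862865913
```

View pics/b5.png

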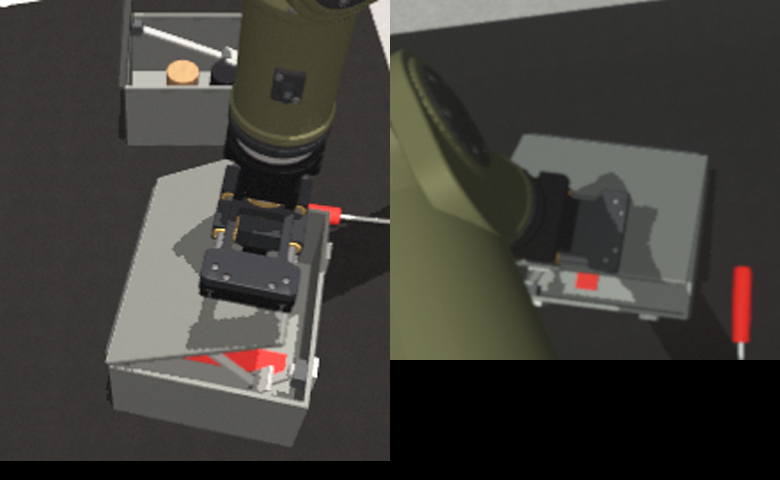

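The lid is following down, now at about 35°, with only 1–2 N of force. I'll continue along the arc.

>>> {"method": "carry_out", "body": {"plan": [{"fingers":1.0,"dx":0.3,"dy":0.0,"dz":0.4,"rx":0.0,"ry":0.0,"rz":0.0},{"fingers":1.0,"dx":0.25,"dy":0.0,"dz":0.45,"rx":0.0,"ry":0.0,"rz":0.0},{"fingers":1.0,"dx":0.2,"dy":0.0,"dz":0.45,"rx":0.0,"ry":0.0,"rz":0.0},{"fingers":1.0,"dx":0.15,"dy":0.0,"dz":0.45,"rx":0.0,"ry":0.0,"rz":0.0},{"fingers":1.0,"dx":0.15,"dy":0.0,"dz":0.45,"rx":0.0,"ry":0.0,"rz":0.0}]}}

```text
time_s: 8.12
tool_pos: [0.4815, 0.2182, 0.1524]
tool_rot: [-180.0, 0.0, 164.6]
force: [0.7, -0.0, 0.6]
grip_width: 0.0003
```

```bash
python3 st.py
```

```text
t 8.125 pos [0.4815 0.2182 0.1524] rot [-179.9902    0.0052  164.6063] case [-0.0494  0.0357  0.1524] F [ 0.7086 -0.0292  0.5729] w 0.0002527802954993678
```

>>> {"method": "carry_out", "body": {"plan": [{"fingers":1.0,"dx":0.05,"dy":0.0,"dz":0.3,"rx":0.0,"ry":0.0,"rz":0.0},{"fingers":1.0,"dx":0.05,"dy":0.0,"dz":0.3,"rx":0.0,"ry":0.0,"rz":0.0},{"fingers":1.0,"dx":0.0,"dy":0.0,"dz":0.2,"rx":0.0,"ry":0.0,"rz":0.0},{"fingers":1.0,"dx":0.0,"dy":0.0,"dz":0.15,"rx":0.0,"ry":0.0,"rz":0.0},{"fingers":1.0,"dx":0.0,"dy":0.0,"dz":0.0,"rx":0.0,"ry":0.0,"rz":0.0}]}}

```text
time_s: 8.75
tool_pos: [0.479, 0.2188, 0.1248]
tool_rot: [-180.0, 0.0, 164.6]
force: [-0.5, -0.2, 0.2]
grip_width: 0.0006
```

```bash
python3 st.py; python3 look.py b6
```

```text
t 8.75 pos [0.479  0.2188 0.1248] rot [-179.9816    0.0013  164.586 ] case [-0.052   0.0356  0.1248] F [-0.5059 -0.1533  0.2316] w 0.0006106312776155207
```

View pics/b6.png

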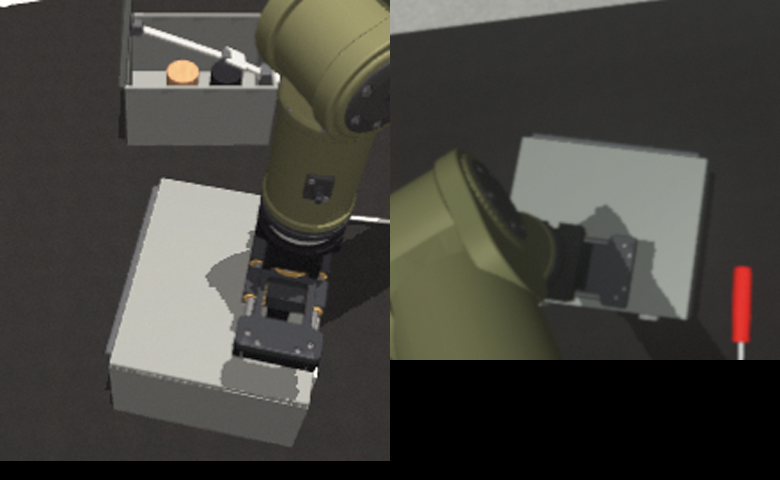

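The lid is almost flat. The tip is at z = 0.125 and shut is 0.123, so I'll press gently until it bottoms.

>>> {"method": "carry_out", "body": {"plan": [{"fingers":1.0,"dx":0.0,"dy":0.0,"dz":0.15,"rx":0.0,"ry":0.0,"rz":0.0},{"fingers":1.0,"dx":0.0,"dy":0.0,"dz":0.0,"rx":0.0,"ry":0.0,"rz":0.0}]}}

```text
time_s: 9.1
tool_pos: [0.4797, 0.2192, 0.1233]
tool_rot: [179.9, 0.1, 164.6]
force: [-4.2, -2.0, 15.3]
grip_width: 0.0006
```

```bash
python3 st.py
```

```text
t 9.1 pos [0.4797 0.2192 0.1233] rot [179.9007   0.0548 164.5859] case [-0.0514  0.0362  0.1233] F [-4.1733 -1.9992 15.2652] w 0.0006489989734150249
```

The lid has bottomed: z = 0.1233 with 15 N of reaction. Now I'll retreat upward.

>>> {"method": "carry_out", "body": {"plan": [{"fingers":1.0,"dx":0.0,"dy":0.0,"dz":-0.5,"rx":0.0,"ry":0.0,"rz":0.0},{"fingers":1.0,"dx":0.0,"dy":0.0,"dz":-1.0,"rx":0.0,"ry":0.0,"rz":0.0},{"fingers":1.0,"dx":0.0,"dy":0.0,"dz":-1.0,"rx":0.0,"ry":0.0,"rz":0.0},{"fingers":1.0,"dx":0.5,"dy":1.0,"dz":-1.0,"rx":0.0,"ry":0.0,"rz":0.0},{"fingers":1.0,"dx":0.5,"dy":1.0,"dz":-0.5,"rx":0.0,"ry":0.0,"rz":0.0},{"fingers":1.0,"dx":0.5,"dy":1.0,"dz":0.0,"rx":0.0,"ry":0.0,"rz":0.0},{"fingers":1.0,"dx":0.5,"dy":1.0,"dz":0.0,"rx":0.0,"ry":0.0,"rz":0.0},{"fingers":1.0,"dx":0.5,"dy":1.0,"dz":0.0,"rx":0.0,"ry":0.0,"rz":0.0},{"fingers":1.0,"dx":0.5,"dy":1.0,"dz":0.0,"rx":0.0,"ry":0.0,"rz":0.0},{"fingers":1.0,"dx":0.0,"dy":0.0,"dz":0.0,"rx":0.0,"ry":0.0,"rz":0.0}]}}

```text
time_s: 10.35
tool_pos: [0.4379, 0.4197, 0.2403]
tool_rot: [180.0, -0.1, 164.9]
force: [-0.2, -0.4, 0.8]
grip_width: 0.0005
```

```bash
python3 st.py; python3 look.py b7
```

```text
t 10.35 pos [0.4379 0.4197 0.2403] rot [179.9665  -0.0632 164.9001] case [-0.1436  0.219   0.2403] F [-0.1936 -0.3842  0.7752] w 0.00045402937356189127
```

View pics/b7_side.png

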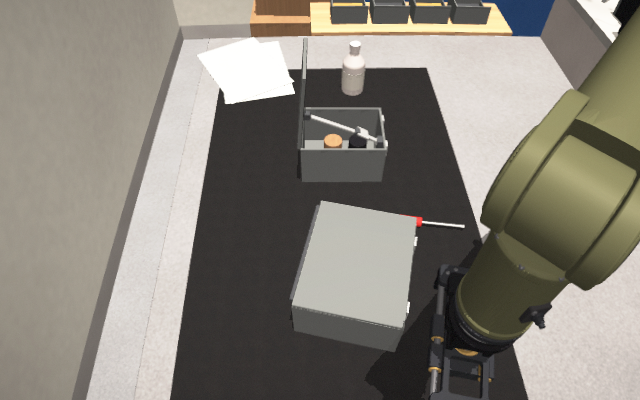

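View pics/b7_top.png

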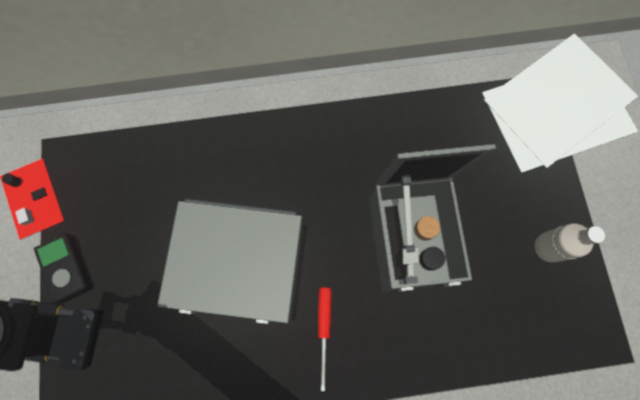

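The wide lid lies flat on its rim (top view corners about (158,306) and (301,213)). The narrow lid is unchanged at (305,90) in the side view, and the arm is clear. I'm handing in.

```bash
python3 -c "
from cell import ticket
print(ticket.sign_off())"
```

```text
the job is handed in; nothing more can be done
None
```

The wide case's lid is shut and the narrow case was left open. I pressed the knee pad of the wide case's stay with closed fingers until it broke, then guided the lid down its arc and pressed it onto the rim. I handed in at about 10.4 s of robot time; no verdict is reported.

- **Shut lid:** it bottomed with the fingertip at z = 0.1233 m (shut is 0.123 m) and about 15 N of reaction. The last pictures show it flat on the rim.
- **Stay:** I could not read the joint values. In the pictures the knee was clearly folded while the lid was still about 53° up (wide_lid near 0.55 rad, limit 1.2).
- **Narrow case:** it looks the same in the last pictures as at the start, still propped open.
- **Robot:** it was clear of everything at the end, with less than 1 N on the tool.

- **Lid drop:** breaking the stay drew the lid down about 32°, more than the 10–20° stated.
- **Highest force:** at the end of the press the wrist read about 34 N upward (about 36 N in all), with the lid edge close to the hand. I backed off at once. I can't tell how much of that was the lid resting on the gripper's body, but the total was below the 40 N limit.
- **Refused call:** the first move was rejected because some row fields were left out. Nothing moved, and I resent it with every field filled in.

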